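# Set the fume cabinet's window to its mark and start the fan

### The arm

A 7-joint arm with a two-finger parallel gripper is mounted at the origin on the work surface; the furniture and walls round the work are solid. World frame = base frame: x ahead of the robot, y to its left, z up, the work surface at z = 0. Lengths are in m, angles in rad, forces in N, time in s.
With the tool pointing down it reaches from about 0.425 to 0.925 m from the base axis. Payload 6.8 kg.
Tool frame: the origin (TCP) lies at the very end of the fingers, on their centre line; the grasp point (between the pads) lies 19 mm behind it; z points along the fingers, y is the line along which they close (so a half turn about z gives the same grasp; the last joint's range is limited). The gripper opens to 85 mm and grips with 20 to 120 N. Pads are 22 mm wide; open, the fingers measure 114 mm over their backs; the gripper's body (76 mm by 85 mm) begins 54 mm behind the grasp point. The pads swing forward as they close: fully open they stand 13 mm farther back than shut.
Start: joints at [-1.415, 0.477, 0.022, 1.555, -0.011, 1.109, -0.083], TCP at [0.176, 0.652, 0.231] pointing down, gripper open.
Joint ranges: [-2.96, 2.96], [-0.34, 2.1], [-1.41, 1.46], [0.24, 2.44], [-1.37, 4.51], [0.17, 1.92], [-2.96, 2.96]. Speed limits (rad/s): [2.39, 2.39, 3.14, 3.14, 3.14, 3.14, 3.14].

### API

Orientations are given as a unit quaternion [w, x, y, z].
In Python, from station import bot gives the robot as it stands.
- The arm moves only by the tool apply_moves, never from a script. Its argument "deltas" is a list of rows, each a list of 3 entries, a list of its own where there are three numbers: the closure, from 0 (fully open) to 1 (shut), then the shift along the tool's x, y, z in units of 0.2 m (1.0 is 0.2 m), then the turn about the tool's z in units of 2 pi rad (1.0 is 2 pi rad). A call has 1 to 12 rows; each row is the pose to reach, as a shift and turn from the pose commanded when the call began, along the tool's axes at that moment, turning the shorter way round; what a row does not reach only later rows make up. A row lasts 1/10 s, in which the tool goes at most 50 mm and 8.59 degrees, less where a joint would pass 70% of its speed; a pose out of reach is approached as far as the arm can. A call with a number of a shift or a turn outside -1 to 1 is refused whole. A call with a gripper value outside its range is refused whole. The fingers move at their own pace and stop on an object; "squeeze" is the grip in N (left out, the last holds). Time passes only in rows, so rows that repeat a pose let the fingers close. It gives the time, the measured TCP pose, the force, the opening and the grip force at its end, in the units of the state.
- bot.get_obs(): the state, without advancing time (a new reading comes with each control period).
- bot.read_camera(name): name is "scene" or "top"; returns a dict with "color" (480x640x3 uint8, red, green, blue), "intrinsics" (3x3 intrinsics, pixels), "k1" (the pictures are not rectified: a ray, as slopes to the right and down, at radius r is drawn at 1 + k1 r^2 times it, then the intrinsics apply), "pose" (4x4, takes a point from camera to world coordinates). Camera axes: x right, y down, z forward; pixel columns grow to the right and rows downward; lengths in m; the calibration is good to about 2 mm. A picture is of the moment at which its call begins. There is no depth.
- bot.hand_in(): hands the job in; it is judged then, once.
Trained networks look in a picture, given as the dict that the camera call returned (one of the last four; its "shot" number tells which), for a name from the list of things; names that differ only in an ending like _2 or _b are one class to them, and where a whole thing is asked for, a point or a joint stands for the part that bears it (a point fixed in the world has none). Each returns a list of dicts, best first, with "confidence" (0 to 1); they miss things now and then, are a little off and sometimes report something else, mostly with a low value. They report only what shows in the picture. A call takes as long as a camera call.
- bot.look_for(picture, target): "point" ([x, y, z] in m, in world coordinates, good to about 4 mm: the middle of the surface that is visible of it).
The state is a dict: "t": time; "q": joint angles; "joint_vel": joint speeds; "joint_torque": joint torques, N m; "eef_pos": TCP position; "tool_rot": TCP orientation; "contact_force": force on the tool from outside, world axes, zero at the start; "torque": the same for the moment, N m; "gripper_width": opening from 0.0 (shut) to 1.0 (fully open); "grasp_force": force on a finger pad.
Only numpy, scipy, OpenCV 4.12 (cv2) and the standard library are available. Lean on these libraries where they do the work, as an engineer would, in place of code of your own. Each camera call takes 0.05 s, during which the arm holds its last target. There are 200 camera calls.

### The job

Get the small fume cabinet ready for work: with the fingertips beneath the lip of its sliding window, push the window up until the front edge of the lip is level with the tip of the arrow-shaped mark on the right-hand post (not the round stud on the left-hand one), and leave it standing there. Then press the fan button on the low box on the bench fully down and let it go. Only push and press: pinch, lift or carry nothing, and leave the loose things on the bench where they are.

Things in the scene. Friction and masses are not known exactly. Their poses are not given: they have to be found in the camera images.
- cabinet: Grey fume cabinet fixed on the bench, 280 mm wide (y), 120 deep (x), 480 high, 515 with the pulleys and spigot on top. Origin: centre of its underside; z up; its front looks along its own -x. Two aluminium posts, 30 mm wide, end the front at left (+y) and right (-y), front faces at x = -60 mm. The window slides between them, above a closed sill 140 mm high.
- window (a joint): Height of the window above its closed position, m: 0 closed, 0.19 at its upper stop, growing upward. The window is clear plastic in an aluminium frame, counterweighted: it stays where it is left, and takes about 4 N to move either way (plus about 1 N per 0.1 m/s).
- lip_edge (a point): Foremost point of the window's lip, mid-width and mid-height; axes as the cabinet's, where it is at x = -102 mm, y = 0, z = 150 mm + window. The lip is a level flange along the window's foot, 200 mm long (y), 12 thick (6 above, 6 below this point), round nose of 6 mm radius, 48 mm out from the pane. Free space below it, back to the sill 56 mm behind, and before it.
- lip_under: Lower half and rounded nose of the lip: what the fingertips push against (a finger tilted 25 to 45 degrees from upright, pointing forward and down, lifts it by the nose). It moves with the window; origin in the pane's plane, at the middle of the lip's height and width.
- lip_top: The upper half of the lip, a flat strip 6 mm thick behind the nose, 180 mm long. It moves with the window; same origin. Fingers pressing on it and on lip_under at once count as pinching.
- arrow_tip (a point): Tip of the arrow-shaped dark steel mark (27 mm long, 24 mm high, 10 mm thick) on the front of the cabinet's right-hand (-y) post, pointing at the window. Its height is where the front edge of the lip (lip_edge) must stand; it is different each time.
- stud: Round dark steel stud, 22 mm across, 10 mm thick, on the front of the left-hand (+y) post, at a height that means nothing here: not the mark wanted. Origin at the centre of its back.
- fan_box: Grey switch box fixed on the bench, 80 x 80 x 40 mm high, origin at the centre of its underside. The fan button, in a black housing, is on top of it.
- fan_button (a joint): Travel of the fan button, m: 0 released, 0.006 fully pressed. It moves straight down and springs back; fully down takes 5 N.
- fan_button_top (a point): Centre of the top face of the round fan button, 32 mm across, the highest part of the box; it is pressed from above.
- tape_roll: Roll of masking tape, 100 mm across, 24 mm high, loose; origin at the centre of its underside. Bystander.
- nut: Hex nut 30 x 26 x 13 mm, loose; origin at the centre of its underside. Bystander.
- padlock: Brass padlock lying flat, 61 x 40 x 17 mm, loose; origin at the centre of its underside. Bystander.
- sanding_block: Brown block 60 x 100 x 31 mm, loose; origin at the centre of its underside. Bystander.
- parts_jar: Jar with a green lid, 62 mm across, 88 mm high, loose; origin at the centre of its underside. Bystander.

How it is judged:
By the outcome, as a careful person would: the job done as asked, in the order asked, and still so for the second after the job is handed in, with the robot touching nothing.
It also fails if it takes over 38 s, if anything falls off the work surface, if the arm or the gripper's body presses on something with over 40 N, if the wrist force passes 120 N, or if a joint passes its speed limit or range.

## Working session

There is one attempt and no reset: what is moved stays moved. The work goes in short steps, Python scripts to look and compute and a tool call to move; the robot and the scene stay as the last step left them, time stands still between calls to the robot, and variables do not carry over. Pictures are saved under pics/ and viewed, at most 10 in all, crops included, and the job is handed in when it is done.

Besides the shell and the picture viewer there is one more tool, called as a command line: name --argument value ..., lists and objects as JSON in quotes. apply_moves: Moves the arm, as the interface text tells. Its arguments: {"type":"object","properties":{"deltas":{"type":"array","items":{"type":"array"}},"squeeze":{"type":"number"}},"required":["deltas"]}

```bash
mkdir -p pics; cat > h.py <<'E'
import numpy as np, cv2
from station import bot
def D(c): return np.array([c["k1"],0,0,0,0],float)
def proj(c,P):
    T=np.linalg.inv(np.array(c["pose"])); P=np.atleast_2d(P).astype(float)
    return cv2.projectPoints(P,cv2.Rodrigues(T[:3,:3])[0],T[:3,3],np.array(c["intrinsics"],float),D(c))[0][:,0]
def ray(c,uv):
    p=np.array(c["pose"]); n=cv2.undistortPoints(np.array([[uv]],float),np.array(c["intrinsics"],float),D(c))[0,0]
    d=p[:3,:3]@[n[0],n[1],1]; return p[:3,3],d/np.linalg.norm(d)
def on_plane(c,uv,n,d):
    o,r=ray(c,uv); n=np.array(n,float); return o+r*(d-n@o)/(n@r)
E
python3 - <<'E'
from h import *
np.set_printoptions(precision=4,suppress=True)
for n in ("scene","top"):
    c=bot.read_camera(n); cv2.imwrite(f"pics/{n}0.png",c["color"][:,:,::-1])
    print(n,c["k1"],np.array(c["pose"]),np.array(c["intrinsics"])[0])
    for t in ["cabinet","lip_edge","lip_under","lip_top","arrow_tip","stud","fan_box","fan_button_top","tape_roll","nut","padlock","sanding_block","parts_jar"]:
        print(t,[(np.round(r["point"],3),round(r["confidence"],2)) for r in bot.look_for(c,t)[:2]])
o=bot.get_obs();print(o)
E
```

```text
scene -0.03883613877142964 [[ 0.7026 -0.3901  0.5952 -0.4551]
 [-0.7115 -0.3716  0.5963 -0.9609]
 [-0.0115 -0.8424 -0.5387  1.0805]
 [ 0.      0.      0.      1.    ]] [625.0217   0.     320.9922]
cabinet [(array([ 0.558, -0.153,  0.302]), 0.86)]
lip_edge [(array([ 0.547, -0.128,  0.221]), 0.92)]
lip_under [(array([ 0.503, -0.15 ,  0.174]), 0.98)]
lip_top [(array([ 0.526, -0.136,  0.175]), 0.9), (array([ 0.546, -0.129,  0.221]), 0.48)]
arrow_tip [(array([ 0.524, -0.133,  0.174]), 0.55), (array([ 0.549, -0.254,  0.275]), 0.4)]
stud [(array([ 0.524, -0.132,  0.176]), 0.65)]
fan_box [(array([0.621, 0.175, 0.026]), 0.31)]
fan_button_top [(array([ 0.414, -0.277,  0.063]), 0.41)]
tape_roll [(array([ 0.405, -0.134,  0.025]), 0.9), (array([ 0.523, -0.135,  0.176]), 0.49)]
nut [(array([ 0.507, -0.149,  0.175]), 0.61), (array([ 0.441, -0.04 ,  0.012]), 0.39)]
padlock [(array([ 0.558, -0.153,  0.306]), 0.3)]
sanding_block [(array([0.619, 0.175, 0.029]), 0.95)]
parts_jar [(array([0.652, 0.301, 0.082]), 0.9)]
top -0.19141393164492912 [[ 0.0243 -0.9817  0.1889  0.2987]
 [-0.9993 -0.0183  0.0334 -0
[... 792 characters left out ...]
 -0.131,  0.173]), 0.25)]
sanding_block [(array([0.633, 0.183, 0.034]), 0.75)]
parts_jar [(array([0.653, 0.3  , 0.091]), 0.79), (array([ 0.421, -0.27 ,  0.038]), 0.55)]
{'t': 1.4, 'q': array([-1.4151,  0.477 ,  0.0224,  1.5554, -0.0115,  1.1093, -0.0831]), 'joint_vel': array([-0.0012,  0.0002,  0.0002,  0.0005, -0.0004,  0.0001, -0.0004]), 'joint_torque': array([ -0.0003, -59.6324,   1.6064, -28.1537,   0.0125,   0.0017,
         0.    ]), 'eef_pos': array([0.176 , 0.6517, 0.2313]), 'tool_rot': array([-0.    ,  0.1315,  0.9913, -0.    ]), 'contact_force': array([ 0.1941,  0.6912, -0.2588]), 'torque': array([ 0.0147, -0.047 ,  0.0262]), 'grasp_force': 0.0, 'gripper_width': 1.0007473194923775}
```

View pics/scene0.png

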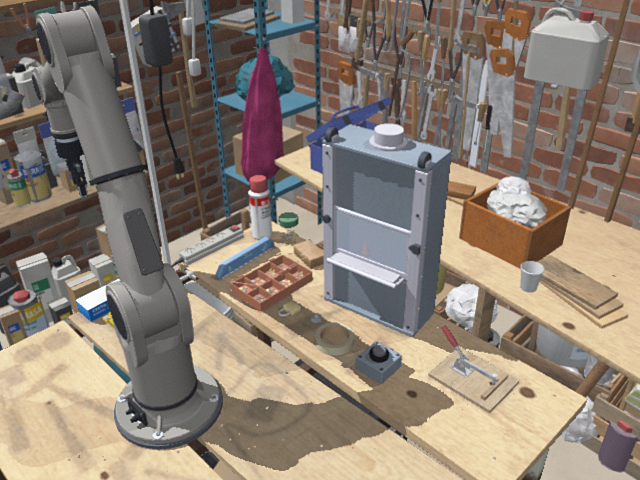

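View pics/top0.png

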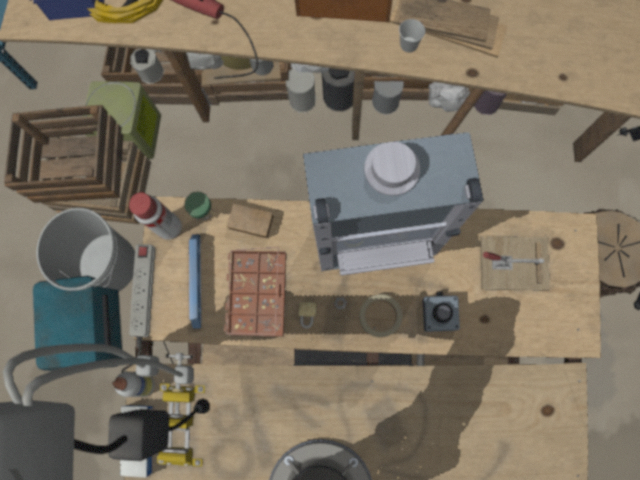

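The scene view shows the cabinet at (325–445, 130–330), with the arrow at about (415,249), the stud at (327,218), the lip from (330,258) to (402,282) and the fan button at (379,353). The top view shows the lip from (340,262) to (432,248) and the button at (442,313).

```bash
python3 - <<'E'
import cv2
a=cv2.imread("pics/scene0.png")[200:350,310:450]; cv2.imwrite("pics/s1.png",cv2.resize(a,None,fx=4,fy=4,interpolation=cv2.INTER_CUBIC))
a=cv2.imread("pics/top0.png")[170:340,290:490]; cv2.imwrite("pics/t1.png",cv2.resize(a,None,fx=3.5,fy=3.5,interpolation=cv2.INTER_CUBIC))
E
```

```text
(no output)
```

View pics/s1.png

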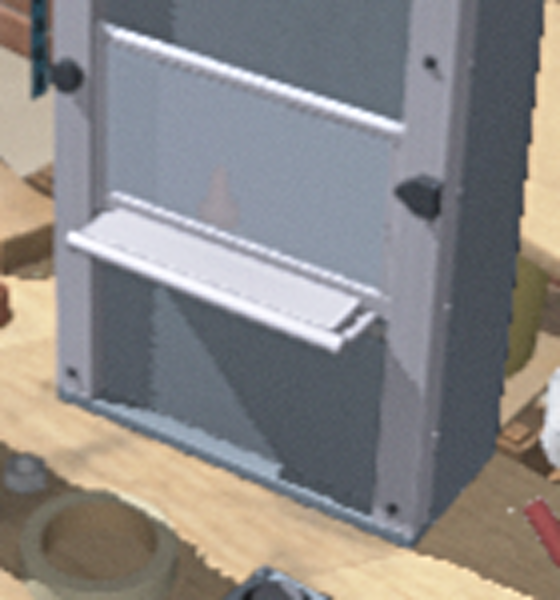

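View pics/t1.png

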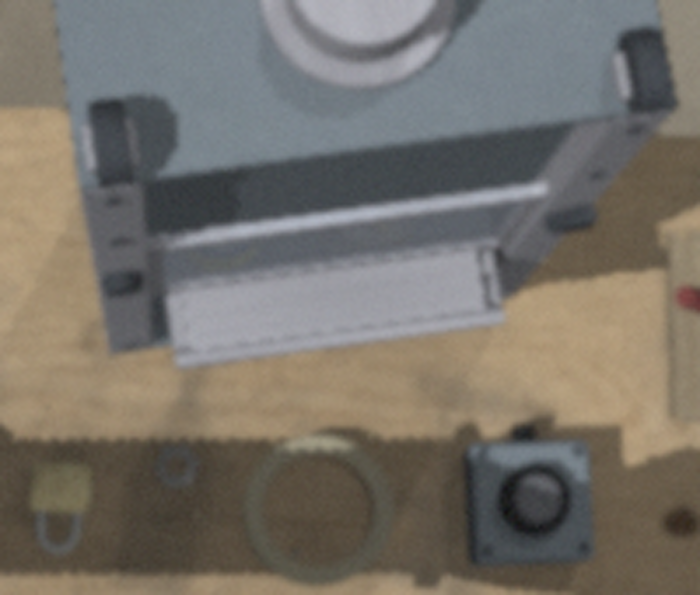

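The scene crop shows the arrow tip at crop (397,192) and the lip nose from (72,238) to (338,343). The top crop shows the lip's front corners at (178,362) and (502,318), and the button at (537,497).

```bash
cat > fit.py <<'E'
from h import *
from scipy.optimize import least_squares
np.set_printoptions(precision=4,suppress=True)
C={n:bot.read_camera(n) for n in("scene","top")}
S=lambda u,v:((u+.5)/4-.5+310,(v+.5)/4-.5+200)
T=lambda u,v:((u+.5)/3.5-.5+290,(v+.5)/3.5-.5+170)
def pts(p):
    x,y,a,w,h,_,_,_=p; R=np.array([[np.cos(a),-np.sin(a),0],[np.sin(a),np.cos(a),0],[0,0,1]])
    f=lambda *q:R@np.array(q)+[x,y,0]
    return [("scene",f(-.096,.1,.15+w),S(72,238)),("scene",f(-.096,-.1,.15+w),S(338,343)),
     ("top",f(-.1,.1,.15+w),T(178,360)),("top",f(-.1,-.1,.15+w),T(502,316)),
     ("scene",f(-.06,-.14,0),S(415,543)),("scene",f(-.06,.14,0),S(58,393)),
     ("top",f(-.06,.14,0),T(112,350)),
     ("scene",f(-.07,-.1115,h),S(397,192)),
     ("scene",p[5:],S(278,597)),("top",p[5:],T(537,497))]
E
python3 - <<'E'
from fit import *
r=least_squares(lambda p:np.concatenate([proj(C[c],P)[0]-uv for c,P,uv in pts(p)]),[.58,-.14,0.1,.02,.24,.42,-.27,.06])
# button in full scene picture about (379,353)
print(r.x); print(r.fun.reshape(-1,2))
c=C["scene"]; p=r.x
def tri(a,b):
    o1,d1=ray(C["scene"],a);o2,d2=ray(C["top"],b);M=np.array([d1,-d2]).T
    s=np.linalg.lstsq(M,o2-o1,rcond=None)[0];return o1+s[0]*d1,o2+s[1]*d2
print(tri((379,351),T(537,497)))
im=cv2.imread("pics/scene0.png"); print(im[340:366,378].astype(int).sum(1))
E
```

```text
[ 0.6037 -0.1183  0.1615  0.0208  0.2714  0.4205 -0.2727  0.0613]
[[ 0.2421  0.1045]
 [ 1.7234  0.364 ]
 [-0.7593 -0.1698]
 [ 0.3125 -0.9639]
 [-0.5733  1.9407]
 [-0.312   1.2456]
 [-1.0222 -0.1875]
 [-0.9589 -0.0729]
 [-0.2921  0.0591]
 [ 0.1922 -0.2111]]
(array([ 0.4206, -0.2734,  0.0551]), array([ 0.4206, -0.2734,  0.0551]))
[506 505 424 467 544 315 231 241 238 246 245 253 251 265 237 234 190  94
  66  74  81  62 164 297 310 321]
```

apply_moves --deltas '[[0,[0,0,-0.25],0],[0,[0,0,-0.5],0],[0,[0,0,-0.75],0],[0,[0,0,-1],0]]'

```text
t: 1.9
eef_pos: [0.176, 0.6513, 0.4336]
tool_rot: [0.0, 0.132, 0.991, 0.0]
contact_force: [0.7, 1.6, 0.2]
gripper_width: 0.999
grasp_force: 0.0
```

apply_moves --deltas '[[0,[0,0,-0.25],0],[0,[0,0,-0.5],0],[0,[0,0,-0.75],0],[0,[0,0,-1],0],[0,[0,0,-1],0]]'

```text
t: 2.4
eef_pos: [0.176, 0.6481, 0.6272]
tool_rot: [0.002, 0.132, 0.991, 0.011]
contact_force: [0.1, -0.9, 0.7]
gripper_width: 1.0
grasp_force: 0.0
```

```bash
python3 -c "
from station import bot
print(bot.get_obs())"
```

```text
{'t': 2.4, 'q': array([-1.57318254,  0.4281055 ,  0.34828812,  0.79425654, -0.15140698,
        1.916276  , -0.0030174 ]), 'joint_vel': array([-2.66616500e-01,  4.99458242e-02,  5.10656269e-01, -1.22333483e-01,
       -2.05205333e-01,  1.73524309e-04,  1.16895338e-01]), 'joint_torque': array([-4.47058131e-02, -5.32833552e+01,  2.68379800e+00, -2.95237488e+01,
       -3.15880124e-01,  3.70742820e+00,  1.40721705e-01]), 'eef_pos': array([0.17601716, 0.64806259, 0.62723939]), 'tool_rot': array([0.00187886, 0.13205542, 0.99118153, 0.0108173 ]), 'contact_force': array([ 0.06836778, -0.89863743,  0.66718182]), 'torque': array([-0.09840485,  0.07327014,  0.00022388]), 'grasp_force': 0.0, 'gripper_width': 1.0001743809492085}
```

apply_moves --deltas '[[0,[0,0,-0.25],0],[0,[0,0,-0.5],0],[0,[0,0,-0.75],0],[0,[0,0,-0.75],0]]'

```text
t: 2.8
eef_pos: [0.1458, 0.5917, 0.7468]
tool_rot: [0.001, 0.156, 0.982, 0.109]
contact_force: [3.5, -0.0, -0.2]
gripper_width: 1.001
grasp_force: 0.0
```

apply_moves --deltas '[[0,[0,0,0],0],[0,[0,0,0.25],0]]'

```text
t: 3.0
eef_pos: [0.1433, 0.6066, 0.6922]
tool_rot: [-0.008, 0.146, 0.984, 0.106]
contact_force: [2.6, 1.5, -0.3]
gripper_width: 1.001
grasp_force: 0.0
```

```bash
python3 -c "
from station import bot
print(bot.get_obs())"
```

```text
{'t': 3.0, 'q': array([-1.81746112,  0.23769906,  0.57640844,  0.94315139, -0.18156511,
        1.78523595, -0.04946067]), 'joint_vel': array([-0.40770064, -0.34913996, -0.10311039,  1.82986367,  0.43361281,
       -1.38976471, -0.06610514]), 'joint_torque': array([ -1.62383191, -38.11481953,   2.10481502, -35.49957633,
        -1.36182781,   2.37936214,   0.07064921]), 'eef_pos': array([0.14331382, 0.60664907, 0.69218361]), 'tool_rot': array([-0.0081628 ,  0.14622047,  0.98355122,  0.10573524]), 'contact_force': array([ 2.57904365,  1.52477223, -0.27943164]), 'torque': array([-0.17721795, -0.17284752, -0.03653326]), 'grasp_force': 0.0, 'gripper_width': 1.0010864256418615}
```

The commanded pose takes over the reached pose, so tilt gained at the edge of reach persists. It is now 12° towards +y. I'll carry it to the front of the cabinet and add tilt along +x there.

```bash
cat >> h.py <<'E'
from scipy.spatial.transform import Rotation as Ro
def pose():
    o=bot.get_obs(); w,x,y,z=o["tool_rot"]; return np.array(o["eef_pos"]),Ro.from_quat([x,y,z,w]).as_matrix(),o
def go(*tg):
    p,R,o=pose(); print("t",o["t"],"p",p.round(4),"F",np.round(o["contact_force"],1),"\nRz",R[:,2].round(3),"Ry",R[:,1].round(3),"q",np.round(o["q"],2))
    for t in tg: print(t,"->",(R.T@(np.array(t)-p)/.2).round(3))
E
python3 -c "
from h import *
go((.28,.5,.6),(.4,.4,.58))"
```

```text
t 3.0 p [0.1433 0.6066 0.6922] F [ 2.6  1.5 -0.3] 
Rz [ 0.015  0.21  -0.978] Ry [0.289 0.935 0.206] q [-1.82  0.24  0.58  0.94 -0.18  1.79 -0.05]
(0.28, 0.5, 0.6) -> [-0.828 -0.396  0.349]
(0.4, 0.4, 0.58) -> [-1.55 -0.71  0.35]
```

apply_moves --deltas '[[1,[-0.2,-0.1,0.09],-0.018],[1,[-0.4,-0.2,0.18],-0.036],[1,[-0.6,-0.3,0.27],-0.054],[1,[-0.83,-0.4,0.35],-0.072],[1,[-0.83,-0.4,0.35],-0.072]]' --squeeze 20

```text
t: 3.5
eef_pos: [0.286, 0.491, 0.5912]
tool_rot: [0.014, -0.073, 0.993, 0.096]
contact_force: [-1.5, -0.2, 0.7]
gripper_width: 0.139
grasp_force: 0.0
```

```bash
python3 -c "
from h import *
go((.4,.37,.57),(.43,.25,.57))"
```

```text
t 3.5 p [0.286  0.491  0.5912] F [-1.5 -0.2  0.7] 
Rz [ 0.014  0.192 -0.981] Ry [-0.148  0.971  0.188] q [-1.65  0.06  0.6   1.34 -0.12  1.57  0.65]
(0.4, 0.37, 0.57) -> [-0.473 -0.692 -0.005]
(0.43, 0.25, 0.57) -> [-0.536 -1.296 -0.118]
```

apply_moves --deltas '[[1,[-0.16,-0.18,0],0],[1,[-0.32,-0.36,0],0],[1,[-0.44,-0.57,0],0],[1,[-0.49,-0.78,-0.03],0],[1,[-0.5,-1,-0.06],0]]'

```text
t: 4.0
eef_pos: [0.4103, 0.3142, 0.5701]
tool_rot: [0.014, -0.076, 0.992, 0.097]
contact_force: [-0.4, -0.3, 0.5]
gripper_width: 0.002
grasp_force: 0.0
```

```bash
python3 -c "
from h import *
go((.43,.1,.57),(.43,-.1,.57))"
```

```text
t 4.0 p [0.4103 0.3142 0.5701] F [-0.4 -0.3  0.5] 
Rz [ 0.012  0.194 -0.981] Ry [-0.153  0.97   0.19 ] q [-1.45 -0.04  0.75  1.47 -0.11  1.57  1.01]
(0.43, 0.1, 0.57) -> [ 0.061 -1.054 -0.206]
(0.43, -0.1, 0.57) -> [ 0.208 -2.024 -0.401]
```

apply_moves --deltas '[[1,[0.0,-0.24,-0.05],0],[1,[0.0,-0.48,-0.1],0],[1,[0.05,-0.72,-0.15],0],[1,[0.06,-1,-0.2],0],[1,[0.06,-1,-0.2],0]]'

```text
t: 4.5
eef_pos: [0.4291, 0.105, 0.5722]
tool_rot: [0.015, -0.072, 0.992, 0.1]
contact_force: [-0.1, -0.3, 0.8]
gripper_width: 0.004
grasp_force: 0.0
```

apply_moves --deltas '[[1,[0.04,-0.24,-0.05],0],[1,[0.08,-0.48,-0.1],0],[1,[0.11,-0.72,-0.15],0],[1,[0.14,-0.96,-0.2],0],[1,[0.14,-0.96,-0.2],0]]'

```text
t: 5.0
eef_pos: [0.429, -0.0936, 0.573]
tool_rot: [0.015, -0.07, 0.993, 0.099]
contact_force: [0.4, -0.1, 0.5]
gripper_width: -0.003
grasp_force: 0.0
```

```bash
python3 -c "
from h import *
go((.43,-.1,.77))"
```

```text
t 5.0 p [ 0.429  -0.0936  0.573 ] F [ 0.4 -0.1  0.5] 
Rz [ 0.016  0.198 -0.98 ] Ry [-0.142  0.971  0.194] q [-1.14 -0.31  1.03  1.52  0.07  1.75  1.6 ]
(0.43, -0.1, 0.77) -> [-0.044  0.159 -0.972]
```

apply_moves --deltas '[[1,[0,0.04,-0.25],0],[1,[0,0.08,-0.5],0],[1,[0,0.12,-0.75],0],[1,[0,0.16,-1],0],[1,[0,0.16,-1],0]]'

```text
t: 5.5
eef_pos: [0.4238, -0.0869, 0.6867]
tool_rot: [0.042, -0.064, 0.993, 0.094]
contact_force: [-0.3, -2.7, -0.0]
gripper_width: -0.001
grasp_force: 0.0
```

```bash
python3 -c "
from h import *
go((.43,-.1,.87))"
```

```text
t 5.5 p [ 0.4238 -0.0869  0.6867] F [-0.3 -2.7 -0. ] 
Rz [ 0.072  0.191 -0.979] Ry [-0.136  0.974  0.18 ] q [-0.75 -0.13  0.83  1.25 -0.11  1.92  1.73]
(0.43, -0.1, 0.87) -> [-0.111  0.097 -0.908]
```

apply_moves --deltas '[[1,[-0.2,0.03,-0.25],0],[1,[-0.4,0.06,-0.5],0],[1,[-0.5,0.09,-0.75],0],[1,[-0.5,0.1,-1],0],[1,[-0.5,0.1,-1],0],[1,[-0.5,0.1,-1],0]]'

```text
t: 6.1
eef_pos: [0.456, -0.0511, 0.7221]
tool_rot: [0.073, -0.072, 0.991, 0.086]
contact_force: [-1.7, 2.1, 1.4]
gripper_width: 0.003
grasp_force: 0.0
```

```bash
python3 -c "
from h import *
go((.43,-.1,.97),(.43,-.1,.7))"
```

```text
t 6.1 p [ 0.456  -0.0511  0.7221] F [-1.7  2.1  1.4] 
Rz [ 0.133  0.18  -0.975] Ry [-0.156  0.975  0.159] q [-1.1  -0.14  1.03  1.15 -0.05  1.91  1.63]
(0.43, -0.1, 0.97) -> [-0.036 -0.021 -1.269]
(0.43, -0.1, 0.7) -> [ 0.177 -0.236  0.046]
```

```bash
python3 -c "
from h import *
go((.65,-.1,.72),(.65,-.1,.76))"
```

```text
t 6.1 p [ 0.456  -0.0511  0.7221] F [-1.7  2.1  1.4] 
Rz [ 0.133  0.18  -0.975] Ry [-0.156  0.975  0.159] q [-1.1  -0.14  1.03  1.15 -0.05  1.91  1.63]
(0.65, -0.1, 0.72) -> [-0.916 -0.391  0.095]
(0.65, -0.1, 0.76) -> [-0.947 -0.359 -0.1  ]
```

apply_moves --deltas '[[1,[-0.25,0,0],0],[1,[-0.5,0,0.05],0],[1,[-0.75,-0.1,0.1],0],[1,[-0.98,-0.2,0.1],0],[1,[-0.98,-0.2,0.1],0],[1,[-0.98,-0.2,0.1],0]]'

```text
t: 6.7
eef_pos: [0.5209, -0.0197, 0.7314]
tool_rot: [0.081, -0.079, 0.991, 0.07]
contact_force: [1.4, 1.6, -0.1]
gripper_width: -0.0
grasp_force: 0.0
```

```bash
python3 -c "
from h import *
go((.8,-.1,.72))"
```

```text
t 6.7 p [ 0.5209 -0.0197  0.7314] F [ 1.4  1.6 -0.1] 
Rz [ 0.149  0.151 -0.977] Ry [-0.168  0.978  0.125] q [-0.1   0.1   0.13  0.97 -0.18  1.92  1.69]
(0.8, -0.1, 0.72) -> [-1.292 -0.635  0.202]
```

apply_moves --deltas '[[1,[-0.25,-0.1,0.04],0],[1,[-0.5,-0.2,0.08],0],[1,[-0.75,-0.3,0.1],0],[1,[-1,-0.4,0.1],0],[1,[-1,-0.4,0.1],0],[1,[-1,-0.4,0.1],0]]'

```text
t: 7.3
eef_pos: [0.7122, -0.0626, 0.7136]
tool_rot: [0.126, -0.072, 0.987, 0.073]
contact_force: [1.3, -0.2, -1.4]
gripper_width: 0.002
grasp_force: 0.0
```

```bash
python3 -c "
from h import *
go((.8,-.1,.85))"
```

```text
t 7.3 p [ 0.7122 -0.0626  0.7136] F [ 1.3 -0.2 -1.4] 
Rz [ 0.238  0.162 -0.958] Ry [-0.159  0.979  0.126] q [-0.04  0.47  0.34  0.55 -0.39  1.91  1.79]
(0.8, -0.1, 0.85) -> [-0.574 -0.167 -0.579]
```

apply_moves --deltas '[[1,[-0.15,-0.05,-0.2],0],[1,[-0.3,-0.1,-0.4],0],[1,[-0.45,-0.15,-0.6],0],[1,[-0.6,-0.2,-0.8],0],[1,[-0.6,-0.2,-0.8],0],[1,[-0.6,-0.2,-0.8],0]]'

```text
t: 7.9
eef_pos: [0.7128, -0.0835, 0.7507]
tool_rot: [0.164, -0.068, 0.982, 0.067]
contact_force: [-0.1, -0.5, 0.5]
gripper_width: -0.003
grasp_force: 0.0
```

```bash
python3 -c "
from h import *
go((.5,-.1,.7),(.43,-.13,.62))"
```

```text
t 7.9 p [ 0.7128 -0.0835  0.7507] F [-0.1 -0.5  0.5] 
Rz [ 0.314  0.154 -0.937] Ry [-0.156  0.982  0.109] q [ 0.06  0.47  0.18  0.45 -0.32  1.92  1.76]
(0.5, -0.1, 0.7) -> [ 1.09   0.058 -0.109]
(0.43, -0.13, 0.62) -> [ 1.567 -0.079  0.133]
```

apply_moves --deltas '[[1,[-0.2,-0.15,-0.25],0],[1,[-0.4,-0.3,-0.5],0],[1,[-0.6,-0.45,-0.75],0],[1,[-0.8,-0.6,-1],0],[1,[-0.8,-0.6,-1],0],[1,[-0.8,-0.6,-1],0],[1,[-0.8,-0.6,-1],0],[1,[-0.8,-0.6,-1],0]]'

```text
t: 8.7
eef_pos: [0.7142, -0.1518, 0.7652]
tool_rot: [0.193, -0.065, 0.977, 0.061]
contact_force: [0.7, 0.4, -0.1]
gripper_width: -0.002
grasp_force: 0.0
```

```bash
python3 -c "
from h import *
go((.55,-.13,.7),(.43,-.13,.62))"
```

```text
t 8.7 p [ 0.7142 -0.1518  0.7652] F [ 0.7  0.4 -0.1] 
Rz [ 0.369  0.145 -0.918] Ry [-0.151  0.984  0.094] q [ 0.2   0.5   0.08  0.38 -0.3   1.92  1.82]
(0.55, -0.13, 0.7) -> [0.867 0.2   0.012]
(0.43, -0.13, 0.62) -> [1.571 0.253 0.158]
```

apply_moves --deltas '[[1,[0.22,0.03,0],0],[1,[0.44,0.06,0],0],[1,[0.66,0.1,0],0],[1,[0.88,0.13,0],0],[1,[1,0.17,0],0]]'

```text
t: 9.2
eef_pos: [0.5214, -0.1395, 0.6913]
tool_rot: [0.193, -0.064, 0.977, 0.061]
contact_force: [-0.3, 0.5, 0.9]
gripper_width: 0.004
grasp_force: 0.0
```

```bash
python3 -c "
from h import *
go((.42,-.14,.62),(.43,-.14,.5))"
```

```text
t 9.2 p [ 0.5214 -0.1395  0.6913] F [-0.3  0.5  0.9] 
Rz [ 0.37   0.143 -0.918] Ry [-0.149  0.984  0.094] q [ 0.23 -0.02  0.07  1.24 -0.25  1.59  1.95]
(0.42, -0.14, 0.62) -> [0.603 0.039 0.139]
(0.43, -0.14, 0.5) -> [ 0.788 -0.024  0.708]
```

apply_moves --deltas '[[1,[0.22,0.01,0.04],0],[1,[0.44,0.02,0.08],0],[1,[0.62,0.03,0.2],0],[1,[0.7,0.01,0.43],0],[1,[0.79,-0.02,0.66],0],[1,[0.79,-0.02,0.71],0]]'

```text
t: 9.8
eef_pos: [0.4303, -0.1377, 0.4928]
tool_rot: [0.188, -0.064, 0.978, 0.063]
contact_force: [-0.3, 0.7, -0.0]
gripper_width: -0.001
grasp_force: 0.0
```

```bash
python3 -c "
from h import *
go((.435,-.145,.33),(.44,-.145,.3))"
```

```text
t 9.8 p [ 0.4303 -0.1377  0.4928] F [-0.3  0.7 -0. ] 
Rz [ 0.359  0.147 -0.921] Ry [-0.149  0.984  0.099] q [ 0.26 -0.22  0.08  1.83 -0.26  1.23  2.1 ]
(0.435, -0.145, 0.33) -> [ 0.288 -0.12   0.753]
(0.44, -0.145, 0.3) -> [ 0.321 -0.138  0.9  ]
```

apply_moves --deltas '[[1,[0.08,-0.03,0.22],0],[1,[0.16,-0.07,0.45],0],[1,[0.24,-0.1,0.67],0],[1,[0.32,-0.14,0.9],0],[1,[0.32,-0.14,0.9],0]]'

```text
t: 10.3
eef_pos: [0.4444, -0.1458, 0.3034]
tool_rot: [0.189, -0.065, 0.978, 0.063]
contact_force: [-0.4, 0.9, 0.1]
gripper_width: -0.002
grasp_force: 0.0
```

```bash
python3 -c "
from h import *
go((.455,-.145,.2),(.46,-.145,.145),(.52,-.138,.145))"
```

```text
t 10.3 p [ 0.4444 -0.1458  0.3034] F [-0.4  0.9  0.1] 
Rz [ 0.362  0.147 -0.921] Ry [-0.151  0.984  0.098] q [ 0.25 -0.09  0.12  2.15 -0.36  0.82  2.28]
(0.455, -0.145, 0.2) -> [ 0.146 -0.055  0.496]
(0.46, -0.145, 0.145) -> [ 0.227 -0.086  0.758]
(0.52, -0.138, 0.145) -> [-0.053 -0.096  0.871]
```

apply_moves --deltas '[[1,[0.07,-0.02,0.2],0],[1,[0.13,-0.04,0.4],0],[1,[0.15,-0.06,0.6],0],[1,[0.16,-0.09,0.78],0],[1,[0.16,-0.09,0.78],0]]'

```text
t: 10.8
eef_pos: [0.4796, -0.1446, 0.1496]
tool_rot: [0.193, -0.066, 0.977, 0.062]
contact_force: [-0.4, -0.0, -0.6]
gripper_width: 0.0
grasp_force: 0.0
```

```bash
python3 - <<'E'
from h import *
go((.50,-.14,.145),(.52,-.138,.145),(.52,-.138,.165),(.53,-.137,.20),(.53,-.137,.24))
c=bot.read_camera("scene"); a=c["color"][190:340,310:450,::-1]; cv2.imwrite("pics/s2.png",cv2.resize(a,None,fx=4,fy=4,interpolation=cv2.INTER_CUBIC))
E
```

```text
t 10.8 p [ 0.4796 -0.1446  0.1496] F [-0.4 -0.  -0.6] 
Rz [ 0.368  0.147 -0.918] Ry [-0.152  0.984  0.097] q [ 0.26  0.2   0.09  2.27 -0.69  0.46  2.64]
(0.5, -0.14, 0.145) -> [-0.087  0.005  0.062]
(0.52, -0.138, 0.145) -> [-0.18 -0.    0.1 ]
(0.52, -0.138, 0.165) -> [-0.218  0.009  0.008]
(0.53, -0.137, 0.2) -> [-0.332  0.024 -0.133]
(0.53, -0.137, 0.24) -> [-0.409  0.043 -0.317]
```

View pics/s2.png

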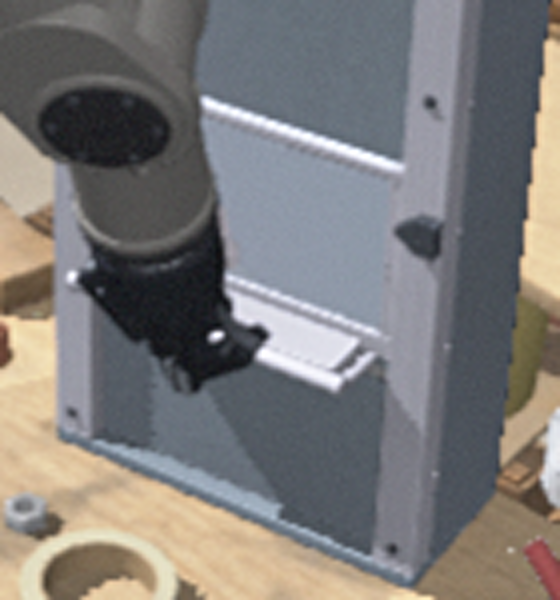

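The fingertips at crop (185,380) stand in front of and just below the lip, and the arrow tip is still clear at (397,233). Moving forward now.

apply_moves --deltas '[[1,[-0.04,0,0.03],0],[1,[-0.08,0,0.06],0],[1,[-0.12,0,0.07],0],[1,[-0.12,0,0.07],0]]'

```text
t: 11.25
eef_pos: [0.4973, -0.1424, 0.1439]
tool_rot: [0.188, -0.063, 0.978, 0.062]
contact_force: [-24.1, -8.4, -0.1]
gripper_width: -0.002
grasp_force: 11.2
```

```bash
python3 - <<'E'
from h import *
go((.515,-.139,.145),(.515,-.139,.165),(.515,-.139,.185),(.515,-.139,.205))
E
```

```text
t 11.25 p [ 0.4973 -0.1424  0.1439] F [-24.1  -8.4  -0.1] 
Rz [ 0.36   0.145 -0.922] Ry [-0.147  0.984  0.097] q [ 0.23  0.23  0.1   2.24 -0.68  0.45  2.61]
(0.515, -0.139, 0.145) -> [-0.085  0.004  0.03 ]
(0.515, -0.139, 0.165) -> [-0.123  0.014 -0.063]
(0.515, -0.139, 0.185) -> [-0.16   0.024 -0.155]
(0.515, -0.139, 0.205) -> [-0.198  0.034 -0.247]
```

apply_moves --deltas '[[1,[0.005,0.005,-0.05],0],[1,[-0.015,0.01,-0.1],0],[1,[-0.035,0.015,-0.145],0],[1,[-0.055,0.02,-0.19],0]]'

```text
t: 11.65
eef_pos: [0.4962, -0.1419, 0.1855]
tool_rot: [0.191, -0.064, 0.978, 0.061]
contact_force: [-10.6, -3.7, -5.2]
gripper_width: -0.002
grasp_force: 6.0
```

```bash
python3 - <<'E'
from h import *
go()
c=bot.read_camera("scene"); a=c["color"][190:340,310:450,::-1]; cv2.imwrite("pics/s3.png",cv2.resize(a,None,fx=4,fy=4,interpolation=cv2.INTER_CUBIC))
E
```

```text
t 11.65 p [ 0.4962 -0.1419  0.1855] F [-10.6  -3.7  -5.2] 
Rz [ 0.365  0.145 -0.92 ] Ry [-0.149  0.984  0.095] q [ 0.19  0.15  0.14  2.21 -0.57  0.53  2.49]
```

View pics/s3.png

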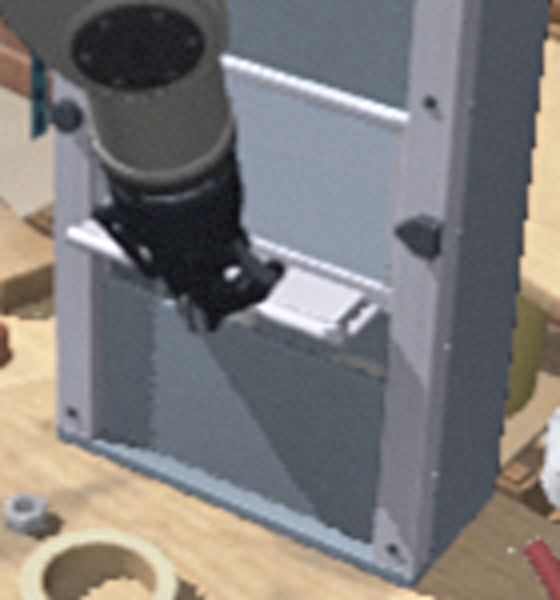

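The window rises with the fingers: the nose's right end is now at crop (335,337), while the arrow tip stays at (397,234). I'll lift further.

apply_moves --deltas '[[1,[-0.02,0.005,-0.046],0],[1,[-0.04,0.01,-0.092],0],[1,[-0.06,0.015,-0.139],0],[1,[-0.08,0.02,-0.185],0],[1,[-0.09,0.022,-0.208],0],[1,[-0.09,0.022,-0.208],0]]'

```text
t: 12.3
eef_pos: [0.4963, -0.1418, 0.2314]
tool_rot: [0.19, -0.065, 0.978, 0.062]
contact_force: [-17.2, -4.0, 3.9]
gripper_width: 0.001
grasp_force: 7.2
```

```bash
python3 - <<'E'
from h import *
go()
c=bot.read_camera("scene"); a=c["color"][190:320,310:450,::-1]; cv2.imwrite("pics/s4.png",cv2.resize(a,None,fx=4.5,fy=4.5,interpolation=cv2.INTER_CUBIC))
cv2.imwrite("pics/s4full.png",c["color"][:,:,::-1])
E
```

```text
t 12.3 p [ 0.4963 -0.1418  0.2314] F [-17.2  -4.    3.9] 
Rz [ 0.364  0.145 -0.92 ] Ry [-0.15   0.984  0.096] q [ 0.16  0.08  0.17  2.16 -0.47  0.63  2.37]
```

View pics/s4.png

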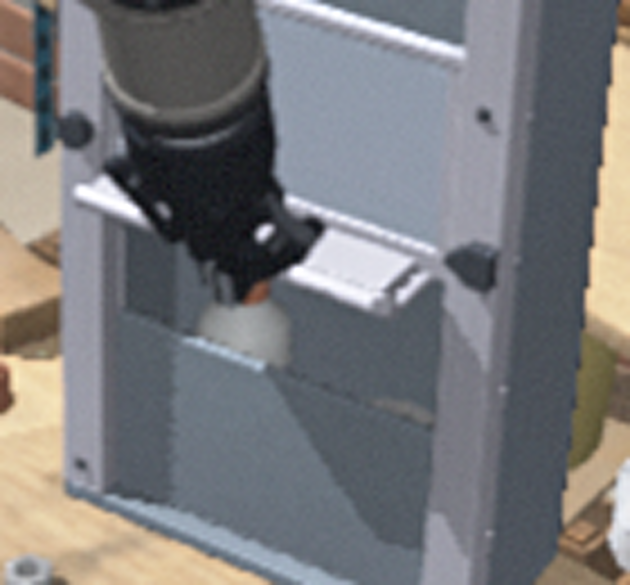

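The nose's right end is at crop (377,304), its left end at (84,193), and the arrow tip at (445,264).

```bash
cat > fit2.py <<'E'
from h import *
from scipy.optimize import least_squares
np.set_printoptions(precision=4,suppress=True)
C={"scene":bot.read_camera("scene"),"top":bot.read_camera("top")}
Q=lambda s,x0,y0:(lambda u,v:((u+.5)/s-.5+x0,(v+.5)/s-.5+y0))
S=Q(4,310,200);S3=Q(4,310,190);S4=Q(4.5,310,190);T=Q(3.5,290,170)
def F(p):
    x,y,a=p[:3]; R=np.array([[np.cos(a),-np.sin(a),0],[np.sin(a),np.cos(a),0],[0,0,1]])
    return lambda *q:R@np.array(q)+[x,y,0]
def pts(p,extra=()):
    f=F(p); w,w4,h,dz,ty=p[3:8]
    # front line dz: camera height bias
    return [("scene",f(-.096,.1,.15+w),S(72,238)),("scene",f(-.096,-.1,.15+w),S(338,343)),
     ("top",f(-.1,.1,.15+w),T(178,360)),("top",f(-.1,-.1,.15+w),T(502,316)),
     ("scene",f(-.096,.1,.15+w4),S4(84,193)),("scene",f(-.096,-.1,.15+w4),S4(379,304)),
     ("scene",f(-.06,-.14,dz),S(415,543)),("scene",f(-.06,.14,dz),S(58,393)),("top",f(-.06,.14,dz),T(112,350)),
     ("scene",f(-.07,ty,h),S(397,192)),("scene",f(-.07,ty,h),S3(397,234)),("scene",f(-.07,ty,h),S4(445,264))]
E
python3 - <<'E'
from fit2 import *
c=C["top"]; cv2.imwrite("pics/top4.png",c["color"][:,:,::-1])
r=least_squares(lambda p:np.concatenate([proj(C[c],P)[0]-uv for c,P,uv in pts(p)]+[[(p[6])*500,(p[7]+.1115)*300]]),[.6,-.12,0.16,.02,.1,.27,0,-.1115],loss="soft_l1")
print(r.x, "lip4",.15+r.x[4],"arrow",r.x[5]); print(r.fun[:-2].reshape(-1,2).round(2))
for n in C:
  c=bot.read_camera(n)
  for t in("lip_edge","lip_under","arrow_tip","stud","fan_button_top"): print(n,t,[(np.round(k["point"],3),round(k["confidence"],2)) for k in bot.look_for(c,t)[:2]])
E
```

```text
[ 0.6028 -0.1189  0.1569  0.0217  0.1035  0.2719  0.0025 -0.1139] lip4 0.25351777351092974 arrow 0.2718503160824564
[[ 0.16 -0.09]
 [ 1.48  0.36]
 [-0.71 -0.03]
 [ 0.51 -0.41]
 [-0.68 -0.48]
 [ 3.63  0.55]
 [-0.72  1.58]
 [-0.31  0.62]
 [-0.94 -0.26]
 [-0.28  0.38]
 [-0.28 -0.12]
 [ 0.09 -0.28]]
scene lip_edge [(array([ 0.552, -0.181,  0.307]), 0.65)]
scene lip_under [(array([ 0.511, -0.194,  0.253]), 0.5)]
scene arrow_tip [(array([ 0.552, -0.253,  0.273]), 0.4), (array([ 0.555, -0.18 ,  0.309]), 0.4)]
scene stud [(array([ 0.513, -0.006,  0.271]), 0.37)]
scene fan_button_top []
top lip_edge [(array([ 0.537, -0.131,  0.256]), 0.64)]
top lip_under [(array([ 0.5  , -0.133,  0.256]), 0.59), (array([ 0.536, -0.133,  0.257]), 0.2)]
top arrow_tip [(array([0.633, 0.185, 0.034]), 0.63), (array([ 0.553, -0.254,  0.282]), 0.45)]
top stud [(array([ 0.519, -0.002,  0.274]), 0.58)]
top fan_button_top []
```

```bash
cat > meas.py <<'E'
from fit2 import *
P0=[.603,-.1188,.158]
f=F(P0)
def gray(im): return im.astype(float).mean(2)
def lip(img,ys):
    """lip_edge height from the lower silhouette of the nose, at cabinet y values"""
    c=C["scene"]; o=np.array(c["pose"])[:3,3]; g=gray(img); out=[]
    def low(y,z):
        ax=f(-.096,y,z); a=np.array([f(0,1,0)[0]-f(0,0,0)[0],f(0,1,0)[1]-f(0,0,0)[1],0])
        best=[proj(c,ax+.006*(np.cos(t)*(f(-1,0,0)-f(0,0,0))-np.sin(t)*np.array([0,0,1])))[0] for t in np.linspace(-.5,1.8,47)]
        return max(best,key=lambda b:b[1])
    for y in ys:
        # column sampled along predicted path of the silhouette point as z varies
        zs=np.arange(.15,.36,.0005)[::2]; uv=np.array([low(y,z) for z in zs],np.float32)
        v=cv2.remap(g.astype(np.float32),uv[:,:1].copy(),uv[:,1:].copy(),cv2.INTER_LINEAR)[:,0]
        out.append((zs,v))
    return out
def edge(zs,v,z0,win=.02):
    d=np.gradient(cv2.GaussianBlur(v[:,None],(1,9),0)[:,0] if 0 else np.convolve(v,np.ones(5)/5,'same'),zs); m=abs(zs-z0)<win
    d=np.where(m,d,0); k=d.argmax(); s=slice(k-3,k+4); w=np.clip(d[s],0,None); return (zs[s]*w).sum()/w.sum(), d[k]
def arrow(imgs):
    c=C["scene"]; g=np.mean([gray(i) for i in imgs],0)
    u0,v0=np.round(proj(c,f(-.065,-.125,.272))[0]).astype(int); W=13; patch=g[v0-W:v0+W,u0-W:u0+W]; K=8
    def render(p):
        h,ty,sh,dark,post=p[:5]; pr=[(ty,h),(ty-sh,h+.012),(ty-.027,h+.012),(ty-.027,h-.012),(ty-sh,h-.012)]
        q=np.array([f(x,y,z) for x in(-.06,-.07) for y,z in pr]); uv=(proj(c,q)-[u0-W,v0-W]+.5)*K-.5
        m=np.zeros((2*W*K,2*W*K),np.float32); cv2.fillConvexPoly(m,cv2.convexHull((uv*16).astype(np.int32)),1.,cv2.LINE_8,4)
        m=cv2.GaussianBlur(m,(0,0),.6*K); m=cv2.resize(m,(2*W,2*W),interpolation=cv2.INTER_AREA)
        return m,post+(dark-post)*m
    M=render([.272,-.112,.012,70,150])[0]>0.02; M=cv2.dilate(M.astype(np.uint8),np.ones((3,3)))>0
    from scipy.optimize import minimize
    L=lambda p:np.abs((render([p[0]/1e3,p[1]/1e3,p[2]/1e3,p[3],p[4]])[1]-patch)[M]).mean()
    b=min((minimize(L,[h,-113,12,70,150],method="Nelder-Mead",options=dict(maxiter=900,initial_simplex=np.array([[h,-113,12,70,150]]+[list(np.array([h,-113,12,70,150])+d) for d in np.diag([3,3,4,15,15])]))) for h in(269,272,275)),key=lambda r:r.fun)
    return b.x,b.fun
E
python3 - <<'E'
from meas import *
new=C["scene"]["color"][:,:,::-1]; a=cv2.imread("pics/scene0.png"); b=cv2.imread("pics/s4full.png")
print("arrow",arrow([a]),arrow([b,new]))
for y in (.09,-.03,-.06,-.08,-.09):
    print(y,"start",edge(*lip(a,[y])[0],.171),"now",edge(*lip(new,[y])[0],.254))
E
```

```text
arrow (array([ 272.4543, -112.4571,   15.3373,   63.2497,  155.7042]), np.float64(11.558396516445923)) (array([ 272.5549, -112.7623,   14.9595,   64.5386,  156.565 ]), np.float64(11.893411329952928))
0.09 start (np.float64(0.17493646921662542), np.float64(16431.24847412108)) now (np.float64(0.2554003616359198), np.float64(18892.220306396455))
-0.03 start (np.float64(0.17291025430641208), np.float64(19684.342956542954)) now (np.float64(0.2697333932208572), np.float64(4568.749999999996))
-0.06 start (np.float64(0.17283036756614686), np.float64(20402.928924560518)) now (np.float64(0.2549199638348425), np.float64(22305.858612060532))
-0.08 start (np.float64(0.17202832439600202), np.float64(19114.289855957017)) now (np.float64(0.25376898991250424), np.float64(20573.928070068345))
-0.09 start (np.float64(0.1727985531156947), np.float64(19770.412445068345)) now (np.float64(0.261007501534509), np.float64(14844.302368164048))
```

apply_moves --deltas '[[1,[-0.014,0.003,-0.034],0],[1,[-0.028,0.007,-0.069],0],[1,[-0.028,0.007,-0.069],0]]'

```text
t: 13.45
eef_pos: [0.4963, -0.1418, 0.2465]
tool_rot: [0.19, -0.065, 0.978, 0.061]
contact_force: [-16.6, -3.1, 3.7]
gripper_width: 0.0
grasp_force: 7.0
```

```bash
python3 - <<'E'
from meas import *
go()
new=C["scene"]["color"][:,:,::-1]; print("arrow",arrow([new]))
for y in (.09,.08,-.06,-.07,-.08,-.085):
    print(y,"now",edge(*lip(new,[y])[0],.269,.012))
E
```

```text
t 13.55 p [ 0.4963 -0.1418  0.2464] F [-16.4  -3.8   4.4] 
Rz [ 0.365  0.145 -0.92 ] Ry [-0.15   0.984  0.096] q [ 0.15  0.06  0.17  2.15 -0.44  0.67  2.34]
arrow (array([ 272.2832, -112.1248,   18.2486,   65.2111,  138.6385]), np.float64(15.238904175216508))
0.09 now (np.float64(0.2704188869096681), np.float64(18834.374237060518))
0.08 now (np.float64(0.2700918038678218), np.float64(20703.125762939424))
-0.06 now (np.float64(0.2691521871425795), np.float64(23003.221893310518))
-0.07 now (np.float64(0.26825574215393233), np.float64(20863.1507873535))
-0.08 now (np.float64(0.268858594157758), np.float64(21075.682067871065))
-0.085 now (np.float64(0.2697859516614262), np.float64(20220.442199707017))
```

apply_moves --deltas '[[1,[-0.007,0.002,-0.017],0],[1,[-0.007,0.002,-0.017],0],[1,[-0.007,0.002,-0.017],0]]'

```text
t: 13.85
eef_pos: [0.4963, -0.1418, 0.2498]
tool_rot: [0.19, -0.065, 0.978, 0.061]
contact_force: [-14.5, -2.9, 0.6]
gripper_width: -0.0
grasp_force: 6.6
```

```bash
python3 - <<'E'
from meas import *
go()
c=C["scene"]; new=c["color"][:,:,::-1]
for y in (.09,.08,-.06,-.07,-.08,-.085): print(y,"now",edge(*lip(new,[y])[0],.272,.012))
x0,y0=370,225; k=9; a=cv2.resize(new[y0:y0+60,x0:x0+80],None,fx=k,fy=k,interpolation=cv2.INTER_CUBIC)
def P(q): u,v=proj(c,q)[0]; return int(((u-x0+.5)*k)),int(((v-y0+.5)*k))
for zz,col in((.2725,(0,0,255)),):
    for s in(-.006,.006): cv2.line(a,P(f(-.096,-.05,zz+s)),P(f(-.096,-.1,zz+s)),col,1)
    cv2.line(a,P(f(-.102,-.05,zz)),P(f(-.102,-.1,zz)),(0,255,0),1)
    for x in(-.07,): cv2.polylines(a,[np.array([P(f(x,y,z)) for y,z in((-.1125,zz),(-.1275,zz+.012),(-.1395,zz+.012),(-.1395,zz-.012),(-.1275,zz-.012))])],True,col,1)
cv2.imwrite("pics/s5.png",a)
E
```

```text
t 13.95 p [ 0.4963 -0.1418  0.2498] F [-13.   -3.7   0.3] 
Rz [ 0.364  0.145 -0.92 ] Ry [-0.15   0.984  0.096] q [ 0.15  0.06  0.17  2.14 -0.43  0.67  2.33]
0.09 now (np.float64(0.27409617460441904), np.float64(17532.292175292983))
0.08 now (np.float64(0.2731015438915633), np.float64(21094.59381103514))
-0.06 now (np.float64(0.27209065018352635), np.float64(21862.89062499997))
-0.07 now (np.float64(0.2727457143330205), np.float64(21041.828918457002))
-0.08 now (np.float64(0.27195641241950297), np.float64(21419.009399414048))
-0.085 now (np.float64(0.2739138047805067), np.float64(18950.846862792954))
```

View pics/s5.png

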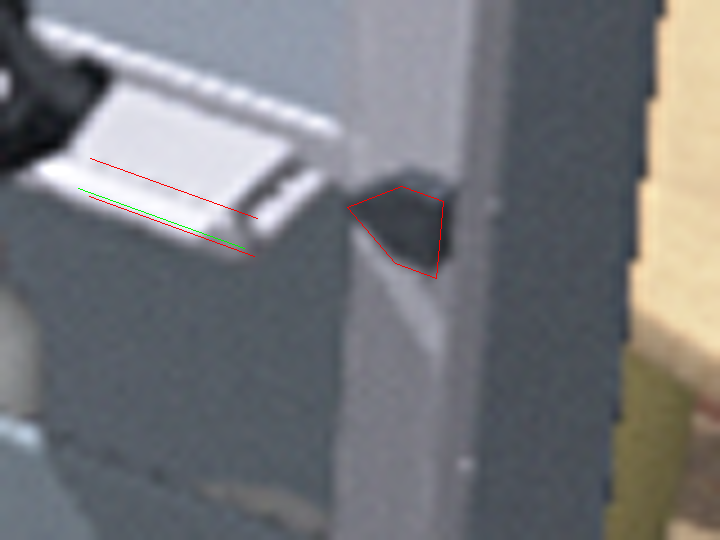

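The overlay at the arrow's height agrees with the lip's nose and with the arrow tip at crop (347,206), within about a millimetre. I'll retreat straight back.

```bash
python3 - <<'E'
from h import *
go((.47,-.146,.25),(.44,-.151,.25),(.43,-.215,.2),(.431,-.270,.13))
E
```

```text
t 13.95 p [ 0.4963 -0.1418  0.2498] F [-13.   -3.7   0.3] 
Rz [ 0.364  0.145 -0.92 ] Ry [-0.15   0.984  0.096] q [ 0.15  0.06  0.17  2.14 -0.43  0.67  2.33]
(0.47, -0.146, 0.25) -> [ 0.122 -0.001 -0.052]
(0.44, -0.151, 0.25) -> [ 0.263 -0.003 -0.11 ]
(0.43, -0.215, 0.2) -> [ 0.437 -0.334  0.055]
(0.431, -0.27, 0.13) -> [ 0.594 -0.639  0.339]
```

apply_moves --deltas '[[1,[0.03,0,-0.012],0],[1,[0.07,0,-0.029],0],[1,[0.16,0,-0.067],0],[1,[0.26,0,-0.109],0],[1,[0.28,0,-0.117],0],[1,[0.28,0,-0.117],0]]'

```text
t: 14.55
eef_pos: [0.4402, -0.1505, 0.2514]
tool_rot: [0.194, -0.065, 0.977, 0.061]
contact_force: [0.3, 0.4, 0.5]
gripper_width: -0.004
grasp_force: 0.0
```

```bash
python3 - <<'E'
from meas import *
new=C["scene"]["color"][:,:,::-1]
for y in (.09,.08,-.06,-.07,-.08,-.085): print(y,"now",edge(*lip(new,[y])[0],.272,.012))
print(arrow([new]))
go((.43,-.215,.2),(.431,-.270,.13),(.431,-.270,.09))
E
```

```text
0.09 now (np.float64(0.2811912899790915), np.float64(4434.993743896481))
0.08 now (np.float64(0.2819770578695754), np.float64(9597.657012939439))
-0.06 now (np.float64(0.27192921119527347), np.float64(20803.61328124997))
-0.07 now (np.float64(0.27195818207316713), np.float64(20885.446166992188))
-0.08 now (np.float64(0.27191463522902454), np.float64(20834.503173828096))
-0.085 now (np.float64(0.271281204577658), np.float64(19561.72027587889))
(array([ 271.7473, -111.2613,   27.6021,   62.8507,  131.1073]), np.float64(14.85939999383325))
t 14.65 p [ 0.441  -0.1502  0.2511] F [ 0.2 -0.8 -0. ] 
Rz [ 0.371  0.144 -0.917] Ry [-0.151  0.984  0.093] q [ 0.19 -0.03  0.19  2.23 -0.43  0.69  2.39]
(0.43, -0.215, 0.2) -> [ 0.183 -0.334  0.167]
(0.431, -0.27, 0.13) -> [ 0.343 -0.638  0.451]
(0.431, -0.27, 0.09) -> [ 0.42  -0.657  0.634]
```

apply_moves --deltas '[[1,[0.09,-0.16,0.08],0],[1,[0.18,-0.33,0.17],0],[1,[0.26,-0.48,0.31],0],[1,[0.34,-0.64,0.45],0],[1,[0.42,-0.66,0.63],0],[1,[0.42,-0.66,0.63],0]]'

```text
t: 15.25
eef_pos: [0.4304, -0.2702, 0.0929]
tool_rot: [0.192, -0.066, 0.977, 0.06]
contact_force: [0.1, -0.2, -1.2]
gripper_width: 0.004
grasp_force: 0.0
```

```bash
python3 - <<'E'
from h import *
p,R,o=pose(); print("low edge mid",p+.011*R[:,0])
go((.431,-.270,.065),(.431,-.270,.055),(.431,-.270,.045))
k=4; 
s=bot.read_camera("scene")["color"][310:400,330:430,::-1]; t=bot.read_camera("top")["color"][270:360,390:490,::-1]
cv2.imwrite("pics/b1.png",np.hstack([cv2.resize(i,None,fx=k,fy=k,interpolation=cv2.INTER_CUBIC) for i in(s,t)]))
E
```

```text
low edge mid [ 0.42034985 -0.2713912   0.08872711]
t 15.25 p [ 0.4304 -0.2702  0.0929] F [ 0.1 -0.2 -1.2] 
Rz [ 0.367  0.143 -0.919] Ry [-0.152  0.984  0.093] q [ 0.85  0.37 -0.22  2.21 -0.66  0.43  2.94]
(0.431, -0.27, 0.065) -> [ 0.051 -0.012  0.13 ]
(0.431, -0.27, 0.055) -> [ 0.07  -0.017  0.176]
(0.431, -0.27, 0.045) -> [ 0.089 -0.022  0.222]
```

View pics/b1.png

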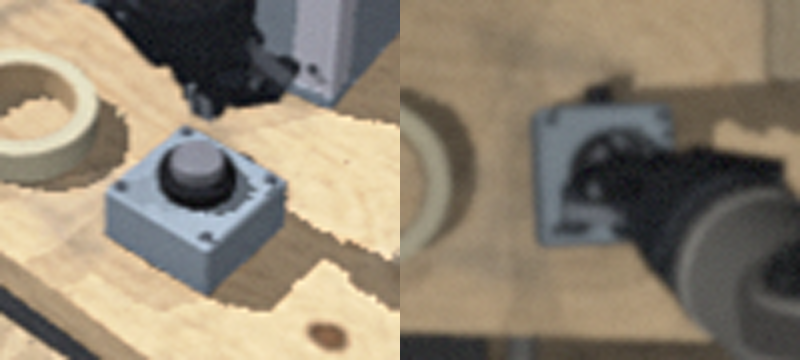

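The left half (scene view) shows the fingertips at (205,112), above and behind the button top at (199,158). The right half (top view) shows the hand over the box. Pressing now, with a small turn because joint 7 is near its limit.

apply_moves --deltas '[[1,[0.025,-0.006,0.065],0.015],[1,[0.05,-0.016,0.13],0.03],[1,[0.06,-0.019,0.153],0.03],[1,[0.07,-0.022,0.176],0.03],[1,[0.076,-0.024,0.19],0.03],[1,[0.076,-0.024,0.19],0.03]]'

```text
t: 15.95
eef_pos: [0.431, -0.2712, 0.0572]
tool_rot: [0.187, 0.024, 0.979, 0.077]
contact_force: [-20.6, 4.3, 53.5]
gripper_width: -0.0
grasp_force: 26.6
```

```bash
python3 - <<'E'
from h import *
p,R,o=pose(); print("low edge mid",p+.011*R[:,0])
go(p-[0,0,.005],p+[0,0,.1])
E
```

```text
low edge mid [ 0.42079866 -0.27032843  0.05325811]
t 15.95 p [ 0.431  -0.2712  0.0572] F [-20.6   4.3  53.5] 
Rz [ 0.369  0.142 -0.918] Ry [0.019 0.987 0.161] q [ 0.86  0.44 -0.24  2.23 -0.76  0.36  2.87]
[ 0.43101882 -0.27117381  0.05223725] -> [ 0.009 -0.004  0.023]
[ 0.43101882 -0.27117381  0.15723725] -> [-0.181  0.08  -0.459]
```

apply_moves --deltas '[[1,[-0.04,0.018,-0.1],0],[1,[-0.13,0.058,-0.33],0],[1,[-0.22,0.098,-0.56],0],[1,[-0.22,0.098,-0.56],0],[1,[-0.22,0.098,-0.56],0]]'

```text
t: 16.45
eef_pos: [0.431, -0.2709, 0.1769]
tool_rot: [0.186, 0.025, 0.979, 0.076]
contact_force: [-0.2, 0.2, 0.2]
gripper_width: 0.001
grasp_force: 0.0
```

```bash
python3 - <<'E'
from meas import *
go()
c=C["scene"]; new=c["color"][:,:,::-1]
for y in (-.06,-.07,-.08): print(y,edge(*lip(new,[y])[0],.272,.012))
cv2.imwrite("pics/end.png",new)
g0=cv2.imread("pics/scene0.png").astype(int).sum(2); g=new.astype(int).sum(2)
print(g0[340:366,379],g[340:366,379])
E
```

```text
t 16.55 p [ 0.4295 -0.27    0.1742] F [-0.3 -0.1  0.1] 
Rz [ 0.364  0.144 -0.92 ] Ry [0.021 0.986 0.163] q [ 0.72  0.21 -0.08  2.16 -0.57  0.63  2.62]
-0.06 (np.float64(0.2739335137229075), np.float64(830.078125))
-0.07 (np.float64(0.27381527947019657), np.float64(975.1617431640625))
-0.08 (np.float64(0.2600000000000001), np.float64(125.09689331054688))
[531 517 465 544 562 342 240 233 240 245 240 244 257 253 243 240 199  93
  76  70  52  63 166 297 319 321] [519 523 469 539 554 458 438 442 440 442 453 450 459 389 260 235 201 135
 120  92  70  52 218 562 591 577]
```

View pics/end.png

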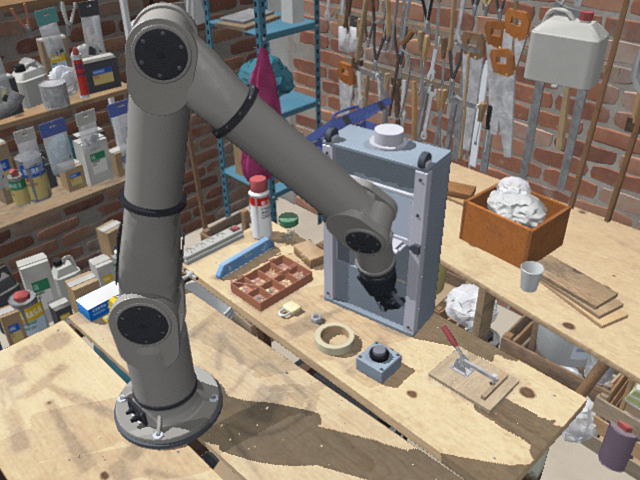

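The window stands at the arrow and the button has sprung back. The bench items are where they were and the hand is clear.

```bash
python3 -c "
from station import bot
print(bot.hand_in())"
```

```text
the job is handed in; nothing more can be done
None
```

I've handed the job in: the camera put the window lip within about 1 mm of the arrow tip's height once the hand backed off. I then pressed the fan button until it stopped at about 53 N and let it go; full travel is judged from that force, not seen directly.

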